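# Set the pump code wheel and hang the yellow tag

### The job

Set the vacuum controller for the next run: roll its ridged code wheel up, ridge by ridge, pushing the top of the wheel away from the robot, until the green face with five dots is straight up between the white pointers, and do not let it run on to the red face. Then take the yellow tag out of the grey metal rack and hang it by its hole on the controller's peg to show that the setting is done, with the green face still up. Leave the white tag, the black block and the jar beside the work where they are.

Things in the scene. Friction and masses are not known exactly. Their poses are not given: they have to be found in the camera images.
- controller: Fixed grey controller box, 150 deep (x) x 260 wide (y) x 80 mm high, origin at the middle of its underside; x points away from the robot, y left, z up. The code wheel stands out of its top at the left, the post with the peg at the right. Two black cheeks, 19.5 to 25.5 mm either side of the wheel's middle, reach 30 mm above the axle and carry the white pointers.
- wheel_axis (a point): Centre of the code wheel on its axle, 75 mm above the bench; axes are the controller's, y along the axle. Black drum of 34 mm radius, 36 mm wide, with eight grey ridges 5 mm thick standing out radially to 48 mm radius over its whole width, 45 degrees apart. Between them are faces with 1 to 8 white dots: 5 is green, 6 red, the rest dark. Only the upper half shows.
- code_wheel (a joint): Wheel angle (rad), 0 to 4.1, grows as the wheel's top moves away from the robot (controller +x). 0: one-dot face up; 3.142: green face (5 dots) up; 3.927: red face up. Ridges stand at q + 0.393 + 0.785 k from straight up towards +x, k whole. No clicks: friction (0.09 N m, some 2 N at a ridge) holds it where it is left.
- peg_root (a point): Root of the hanging peg at the front face of its post, 163 mm above the bench; axes are the controller's. The peg is a round steel bar 8 mm thick, 50 mm long, pointing to the robot (-x) and 0.21 rad upwards. The post is 14 x 14 mm, its top 9 mm above this point; the box's top is 83 mm below this point. It is 135 mm to the right (-y) of the wheel's centre.
- peg_tip (a point): End of the peg's axis, 49 mm in front (-x) of its root and 10 mm higher; the round end stands 4 mm farther. Axes are the controller's.
- tag_center (a point): Centre of the yellow tag: plastic plate 8 mm thick (x), 50 wide (y), 100 mm high (z up), about 45 g, upright in one of two slots of a grey metal rack 34 mm high, its lowest 24 mm in the slot. x is its normal and at the start points roughly away from the robot. The slots lie end to end, 75 mm apart, so the white tag stands beside it along y.
- tag_hole (a point): Centre of the 23 mm round hole through the yellow tag, 8 mm above the tag's centre and 42 mm below its top edge. Axes as the tag's.
- tag_other_center (a point): Centre of the white tag, of the same shape as the yellow one, in the other slot of the rack; it stays there.
- graphite: Black graphite block 60 x 50 x 45 mm; leave it. Origin at the middle of its underside.
- jar: Capped jar 70 mm across, 110 mm high; leave it. Origin at the middle of its underside.
Not all that is in view belongs to the job. There is more than one size of the part that bears tag_center; the job needs the smallest.

How it is judged:
By the outcome, as a careful person would: the job done as asked, in the order asked, and still so for the second after the job is handed in, with the robot touching nothing.
It also fails if it takes over 69 s, if anything falls off the work surface, if the arm or the gripper's body presses on something with over 40 N, if the wrist force passes 120 N, or if a joint passes its speed limit or range.

### The arm

A 6-joint arm with a two-finger parallel gripper is mounted at the origin on the work surface. World frame = base frame: x ahead of the robot, y to its left, z up, the work surface at z = 0. Lengths are in mm, angles in rad, forces in N, time in s.
With the tool pointing down it reaches from about 350 to 875 mm from the base axis. Payload 4.2 kg.
Tool frame: the origin (TCP) lies at the very end of the fingers, on their centre line; the grasp point (between the pads) lies 19 mm behind it; z points along the fingers, y is the direction in which the jaws open and shut (so a half turn about z gives the same grasp; the last joint's range is limited). The gripper opens to 85 mm and grips with 20 to 120 N. Pads are 22 mm wide; open, the fingers measure 114 mm over their backs; the gripper's body (76 mm by 85 mm) begins 54 mm behind the grasp point. The pads swing forward as they close: fully open they stand 13 mm farther back than shut.
Start: joints at [-0.951, 0.385, 0.008, 0, -1.194, -0.259], TCP at [220.653, -584.732, 231.312] pointing down, gripper open.
Joint ranges: [-3.14, 3.14], [-1.21, 2.06], [-1.07, 1.41], [-3.16, 2.05], [-2.99, -0.16], [-3.1, 3.1]. Speed limits (rad/s): [2.79, 2.79, 3.14, 3.14, 3.14, 3.14].

### API

Orientations are given as a unit quaternion [x, y, z, w].
In Python, from bench import arm, optics, job gives the robot as it stands.
- The arm moves only by the tool send_rows, never from a script. Its argument "steps" is a list that holds one entry, the list of rows, each a list of 5 numbers: the shift along the tool's x, y, z in cm, then the turn about the tool's z in rad, then the opening, from 0 (shut) to 1 (fully open). A call has 1 to 10 rows; each row shifts and turns the pose as measured when the row begins, along the tool's axes as they then stand; what a row does not reach is not made up. A row lasts 1/12 s, in which the tool goes at most 41.7 mm and 7.16 degrees, less where a joint would pass 70% of its speed; a pose out of reach is approached as far as the arm can. A call with a gripper value outside its range is refused whole. The fingers move at their own pace and stop on an object; the grip force is fixed at half the most. Time passes only in rows, so rows that do not move let the fingers close. It gives the time, the measured TCP pose, the force and the opening at its end, in the units of the state.
- arm.read_state(): the state, without advancing time (a new reading comes with each control period).
- optics.get_image(name): name is "scene" or "side" or "wrist"; returns (picture, depth): 420x560x3 uint8, blue, green, red; 420x560 float32, mm along the optical axis (not along the pixel's ray), 0 where there is no reading.
- optics.get_calibration(name): a dict with "K" (3x3 intrinsics, pixels), "rvec" (rotation vector, rad) and "tvec" (3), from world to camera coordinates, as OpenCV has them; the wrist camera has in their place "hand_eye" (4x4, takes a point from camera to tool coordinates, whose origin is the TCP and whose axes are the flange's). Camera axes: x right, y down, z forward; pixel columns grow to the right and rows downward; lengths in mm; the calibration is good to about 2 mm. A picture is of the moment at which its call begins: read the wrist's pose just before it. get_calibration takes no time and is no camera call.
- job.job_done(): hands the job in, once; it reports no verdict.
The state is a dict: "clock": time; "joints": joint angles; "joint_vel": joint speeds; "joint_efforts": joint torques, N m; "position": TCP position; "ee_rot": TCP orientation; "contact_force": force on the tool from outside, world axes, zero at the start; "wrist_torque": the same for the moment, N m; "gripper_width": finger opening in mm.
Only numpy, scipy, OpenCV 4.12 (cv2) and the standard library are available. Lean on these libraries where they do the work, as an engineer would, in place of code of your own. Each camera call takes 0.05 s, during which the arm holds its last target. There are 200 camera calls.

## Working session

There is one attempt and no reset: what is moved stays moved. The work goes in short steps, Python scripts to look and compute and a tool call to move; the robot and the scene stay as the last step left them, time stands still between calls to the robot, and variables do not carry over. Pictures are saved under pics/ and viewed, about 8 in all and at most 12, crops included, and the job is handed in when it is done.

Besides the shell and the picture viewer there is one more tool, called after "Emit:" by a JSON object that holds its "api" and its "payload", one argument or row to a line. send_rows: Moves the arm, as the interface text tells. Its arguments: {"type":"object","properties":{"steps":{"type":"array","items":{"type":"array","items":{"type":"array","items":{"type":"number"}}}}},"required":["steps"]}

```bash
mkdir -p pics; ls; cat > h.py <<'E'
import numpy as np, cv2
from scipy.spatial.transform import Rotation as R
from bench import arm, optics, job
def snap(name):
    s=arm.read_state(); im,d=optics.get_image(name); c=optics.get_calibration(name)
    if name=="wrist":
        T=np.eye(4); T[:3,:3]=R.from_quat(s["ee_rot"]).as_matrix(); T[:3,3]=s["position"]
        M=T@np.array(c["hand_eye"])
    else:
        W=np.eye(4); W[:3,:3]=cv2.Rodrigues(np.array(c["rvec"],float))[0]; W[:3,3]=np.ravel(c["tvec"]); M=np.linalg.inv(W)
    return im,d,np.array(c["K"]),M
def cloud(d,K,M):
    v,u=np.mgrid[:d.shape[0],:d.shape[1]]
    P=np.stack([(u-K[0,2])/K[0,0]*d,(v-K[1,2])/K[1,1]*d,d],-1)@M[:3,:3].T+M[:3,3]
    P[d<=0]=np.nan
    return P
def proj(p,K,M):
    q=(np.asarray(p,float)-M[:3,3])@M[:3,:3]; q=q@K.T
    return q[...,:2]/q[...,2:]
E
python3 - <<'E'
from h import *
for n in("scene","side"):
    im,d,K,M=snap(n); cv2.imwrite(f"pics/{n}0.png",im); np.savez(f"{n}0.npz",im=im,d=d,K=K,M=M); print(n,M.round(2).tolist(),K[0,0])
print(arm.read_state())
E
```

```text
pics
scene [[0.52, 0.63, -0.58, 1145.75], [0.85, -0.38, 0.35, -317.9], [-0.0, -0.68, -0.73, 906.67], [0.0, 0.0, 0.0, 1.0]] 418.60002057205486
side [[-0.75, -0.52, 0.42, 75.13], [-0.67, 0.59, -0.46, 530.98], [-0.01, -0.62, -0.79, 975.63], [0.0, 0.0, 0.0, 1.0]] 470.619663040492
{'clock': 0.1, 'joints': array([-9.51415315e-01,  3.85468654e-01,  6.74227777e-03, -4.41615781e-04,
       -1.19402552e+00, -2.58605467e-01]), 'joint_vel': array([ 0.00099028, -0.00117797,  0.00381318,  0.00227111, -0.0003467 ,
        0.00061728]), 'joint_efforts': array([-5.08211269e-04, -3.93319273e+01,  1.88928580e+01,  4.19790164e+00,
       -2.58583525e-03,  4.83970283e-06]), 'position': array([ 220.45112864, -584.25347927,  230.32874042]), 'ee_rot': array([-1.79330858e-01,  9.83788313e-01,  9.72302731e-04, -2.29806113e-04]), 'contact_force': array([ 0.45069941, -0.12037524,  0.43810324]), 'wrist_torque': array([-0.04529705,  0.03614143, -0.00051063]), 'gripper_width': 85.69693184845259}
```

View pics/scene0.png

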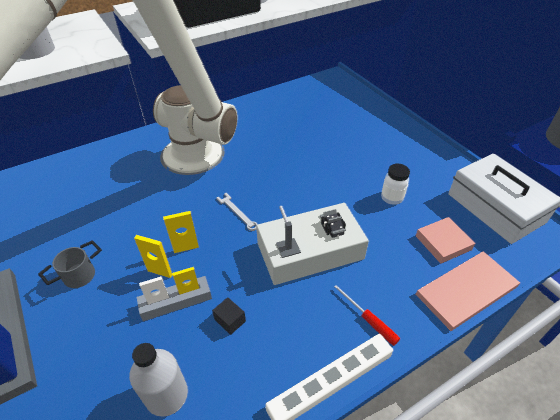

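View pics/side0.png

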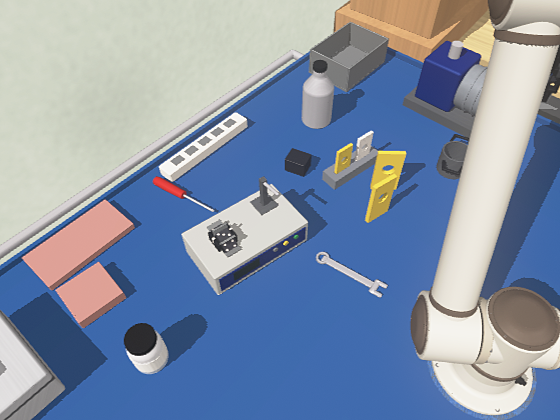

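The scene view shows three yellow candidates: large free-standing plates at (181,230) and (152,256), and a small plate in the rack at (186,282), next to the white tag at (153,291). The description (smallest, in the grey rack) picks (186,282). The controller is at about (312,245), with the wheel at (333,222) and the peg at (287,225).

```bash
python3 - <<'E'
from h import *
L={n:np.load(f"{n}0.npz") for n in("scene","side")}
for n,z in L.items():
    P=cloud(z["d"],z["K"],z["M"]); im=z["im"].astype(int); hsv=cv2.cvtColor(z["im"],cv2.COLOR_BGR2HSV)
    print("==",n,"bench z",np.nanmedian(P[...,2][(hsv[...,0]>100)&(hsv[...,0]<125)&(abs(P[...,2])<30)]))
    win={"scene":(195,290,250,375),"side":(170,300,175,320)}[n]
    m=np.zeros(P.shape[:2],bool); m[win[0]:win[1],win[2]:win[3]]=1
    t=m&(abs(P[...,2]-80)<4)&(hsv[...,1]<60)
    t=cv2.morphologyEx(t.astype(np.uint8),cv2.MORPH_OPEN,np.ones((3,3)))>0
    r=cv2.minAreaRect(P[t][:,:2].astype(np.float32)); print("box top",r,np.median(P[t][:,2]),cv2.boxPoints(r).round(1).tolist())
    # yellow components
    y=(hsv[...,0]>18)&(hsv[...,0]<35)&(hsv[...,1]>120)&(P[...,2]>-5)&(P[...,2]<260)
    k,lab,st,ce=cv2.connectedComponentsWithStats(y.astype(np.uint8))
    for i in range(1,k):
        if st[i,4]>60:
            q=P[lab==i]; q=q[~np.isnan(q[:,0])]
            c=np.median(q,0); w,V=np.linalg.eigh(np.cov((q-c).T)); print("yellow",ce[i].round(),st[i,4],c.round(),"min",np.percentile(q,2,0).round(),"max",np.percentile(q,98,0).round(),"n",V[:,0].round(2))
    # tall things above bench: box-top items
    t=m&(P[...,2]>95)&(P[...,2]<185)
    q=P[t]; print("above box",len(q))
    for a,b in((95,112),(112,126),(140,158),(158,178)):
        s=q[(q[:,2]>a)&(q[:,2]<b)]
        if len(s): print(a,b,len(s),np.percentile(s,3,0).round(),np.median(s,0).round(),np.percentile(s,97,0).round())
a=L["scene"]["im"][205:325,120:250]; b=L["scene"]["im"][195:265,255:360]; c=L["side"]["im"][120:225,310:420]; e=L["side"]["im"][170:265,200:300]
f=lambda x:cv2.resize(x,(400,300),interpolation=cv2.INTER_CUBIC)
cv2.imwrite("pics/crop1.png",np.vstack([np.hstack([f(a),f(b)]),np.hstack([f(c),f(e)])]))
E
```

```text
== scene bench z -0.42665392881133357
box top ((569.9044799804688, 109.43663024902344), (258.6263732910156, 151.55181884765625), 78.02713775634766) 79.47555714224524 [[469.0, -1.2999999523162842], [617.2000122070312, -32.79999923706055], [670.9000244140625, 220.1999969482422], [522.5999755859375, 251.6999969482422]]
yellow [181. 231.] 924 [ 388. -179.   74.] min [ 378. -210.    3.] max [ 397. -148.  136.] n [ 0.97 -0.24  0.01]
yellow [164. 264.] 1319 [ 445. -255.   78.] min [ 403. -291.    5.] max [ 542. -205.  137.] n [-0.39  0.92 -0.01]
above box 640
95 112 372 [557.  26.  97.] [590. 161. 104.] [620. 191. 111.]
112 126 98 [554.  23. 112.] [588. 162. 117.] [594. 187. 125.]
140 158 35 [578.  23. 140.] [588.  28. 150.] [592.  35. 157.]
158 178 106 [530.  24. 160.] [569.  34. 170.] [590.  43. 177.]
== side bench z -0.16568252534523253
box top ((565.1153564453125, 112.43395233154297), (259.0870361328125, 151.50355529785156), 77.7975845336914) 79.72127309489304 [[463.70001220703125, 1.7999999523162842], [611.7999877929688, -30.200000762939453], [666.5, 223.0], [518.5, 255.10000610351562]]
yellow [343. 158.] 324 [ 529. -220.   77.] min [ 523. -249.   30.] max [ 541. -200.  111.] n [0.99 0.13 0.08]
yellow [384. 182.] 1544 [ 392. -206.   90.] min [ 368. -284.    7.] max [ 444. -143.  137.] n [0.93 0.36 0.03]
above box 806
95 112 476 [550.  36.  96.] [573. 172. 104.] [614. 196. 112.]
112 126 151 [549.  29. 112.] [580. 166. 117.] [590. 189. 124.]
140 158 33 [571.  29. 142.] [574.  37. 148.] [586.  40. 156.]
158 178 113 [523.  27. 161.] [567.  38. 171.] [585.  46. 176.]
```

View pics/crop1.png

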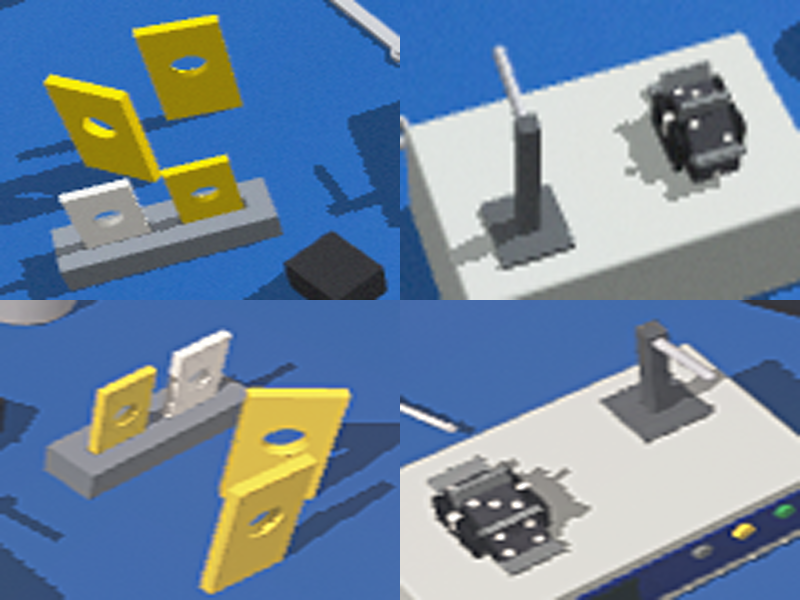

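The close crop confirms the choice: the small yellow tag is in the rack's right-hand slot as seen there, next to the white tag, and both larger plates stand free. Next I'll place the features in the controller's frame and plan the move over the wheel.

```bash
cat >> h.py <<'E'
def plan(target,yaw_y,op,n=None):
    """rows (tool cm, rad) from the present pose to TCP target with tool y at world angle yaw_y (rad, mod pi)"""
    s=arm.read_state(); Rm=R.from_quat(s["ee_rot"]).as_matrix(); p=s["position"]
    a=np.arctan2(Rm[1,1],Rm[0,1]); da=(yaw_y-a+np.pi/2)%np.pi-np.pi/2
    d=np.asarray(target,float)-p
    n=n or int(np.ceil(max(np.linalg.norm(d)/40,abs(da)/0.12,1)))
    print("from",p.round(1),"yaw",round(a,3),"d",d.round(1),"da",round(da,3),"n",n)
    out=[]
    for i in range(n):
        Q=R.from_rotvec([0,0,da*i/n]).as_matrix()@Rm
        out.append([*(Q.T@(d/n)/10).round(2).tolist(),round(-da/n,3),op])
    print(out)
E
python3 - <<'E'
from h import *
print(np.array(optics.get_calibration("wrist")["hand_eye"]).round(2).tolist())
yaw=-0.207
X=np.array([np.cos(yaw),np.sin(yaw)]);Y=np.array([-np.sin(yaw),np.cos(yaw)])
for n,c in(("scene",(569.9,109.4)),("side",(565.1,112.4))):
    z=np.load(n+"0.npz"); P=cloud(z["d"],z["K"],z["M"]).reshape(-1,3); P=P[~np.isnan(P[:,0])]
    e=P[:,:2]-c; C=np.c_[e@X,e@Y,P[:,2]]; I=(abs(C[:,0])<76)&(abs(C[:,1])<131)
    for nm,m in(("wheel",I&(C[:,1]>0)&(C[:,2]>90)),("post",I&(C[:,1]<0)&(C[:,2]>95)&(C[:,2]<150)),("peg",I&(C[:,1]<0)&(C[:,2]>155)&(C[:,2]<200))):
        q=C[m]; print(n,nm,len(q),*(np.percentile(q,k,0).round(1) for k in(2,50,98)))
w=np.array([567.5,111])
print("wheel guess",w+X*0+Y*60)
plan([567+12,166,260],np.pi/2+yaw,0)
E
```

```text
[[0.0, -0.95, -0.3, 76.83], [1.0, 0.0, 0.0, 0.35], [-0.0, -0.3, 0.95, -141.51], [0.0, 0.0, 0.0, 1.0]]
scene wheel 437 [-26.2  35.1  92.3] [  9.1  56.7 105.3] [ 38.4  84.2 121.8]
scene post 99 [ 25.  -81.9  95.6] [ 34.4 -76.7 122.9] [ 37.  -68.3 148.3]
scene peg 113 [-25.3 -81.4 155.9] [ 19.6 -75.6 170.2] [ 35.9 -68.6 177. ]
side wheel 615 [-30.9  35.2  91.1] [ -4.1  62.  104.9] [ 37.9  84.4 122.5]
side post 118 [ 21.5 -82.   96.2] [ 24.  -72.1 122.7] [ 35.3 -68.5 148.2]
side peg 119 [-28.  -81.7 156.9] [ 19.3 -73.7 170.5] [ 35.8 -68.8 176.9]
wheel guess [579.83149241 169.71911354]
from [ 220.5 -584.3  230.3] yaw 1.931 d [358.5 750.3  29.7] da -0.568 n 21
[[-2.86, 2.74, -0.14, np.float64(0.027), 0], [-2.78, 2.82, -0.14, np.float64(0.027), 0], [-2.71, 2.89, -0.14, np.float64(0.027), 0], [-2.63, 2.96, -0.14, np.float64(0.027), 0], [-2.55, 3.03, -0.14, np.float64(0.027), 0], [-2.46, 3.1, -0.14, np.float64(0.027), 0], [-2.38, 3.17, -0.14, np.float64(0.027), 0], [-2.29, 3.23, -0.14, np.float64(0.027), 0], [-2.2, 3.29, -0.13, np.float64(0.027), 0], [-2.11, 3.35, -0.13, np.float64(0.027), 0], [-2.02, 3.4, -0.13, np.float64(0.027), 0], [-1.93, 3.46, -0.13, np.float64(0.027), 0], [-1.84, 3.51, -0.13, np.float64(0.027), 0], [-1.74, 3.56, -0.13, np.float64(0.027), 0], [-1.64, 3.6, -0.13, np.float64(0.027), 0], [-1.55, 3.65, -0.13, np.float64(0.027), 0], [-1.45, 3.69, -0.13, np.float64(0.027), 0], [-1.35, 3.72, -0.13, np.float64(0.027), 0], [-1.25, 3.76, -0.13, np.float64(0.027), 0], [-1.14, 3.79, -0.13, np.float64(0.027), 0], [-1.04, 3.82, -0.13, np.float64(0.027), 0]]
```

Emit:
{"api": "send_rows", "payload": {
  "steps": [
    [[-2.9,2.7,-0.15,0.027,0],[-2.8,2.8,-0.15,0.027,0],[-2.7,2.9,-0.15,0.027,0],[-2.6,3.0,-0.15,0.027,0],[-2.5,3.0,-0.15,0.027,0],[-2.5,3.1,-0.15,0.027,0],[-2.4,3.2,-0.15,0.027,0],[-2.3,3.2,-0.15,0.027,0],[-2.2,3.3,-0.15,0.027,0],[-2.1,3.3,-0.15,0.027,0]]
  ]
}}

```text
clock: 0.93
position: [395.5, -218.9, 239.3]
ee_rot: [-0.031, 0.999, 0.005, -0.005]
contact_force: [1.3, -0.5, -0.2]
gripper_width: 0.3
```

Emit:
{"api": "send_rows", "payload": {
  "steps": [
    [[-2.0,3.4,-0.15,0.027,0],[-1.9,3.5,-0.15,0.027,0],[-1.8,3.5,-0.15,0.027,0],[-1.7,3.6,-0.15,0.027,0],[-1.6,3.6,-0.15,0.027,0],[-1.5,3.6,-0.15,0.027,0],[-1.4,3.7,-0.15,0.027,0],[-1.3,3.7,-0.15,0.027,0],[-1.2,3.8,-0.15,0.027,0],[-1.1,3.8,-0.15,0.027,0]]
  ]
}}

```text
clock: 1.77
position: [575.3, 153.5, 255.3]
ee_rot: [0.109, 0.994, 0.004, -0.007]
contact_force: [0.7, -0.5, -0.7]
gripper_width: 0.1
```

```bash
python3 - <<'E'
from h import *
plan([579,166,260],np.pi/2-.207,0)
E
```

```text
from [575.3 153.5 255.3] yaw 1.352 d [ 3.7 12.5  4.7] da 0.012 n 1
[[-0.08, 1.3, -0.46, np.float64(-0.012), 0]]
```

Emit:
{"api": "send_rows", "payload": {
  "steps": [
    [[-0.1,1.3,-0.5,-0.012,0],[0,0,0,0,0]]
  ]
}}

```text
clock: 1.93
position: [581.6, 173.2, 257.8]
ee_rot: [0.1, 0.995, 0.004, -0.008]
contact_force: [0.0, -0.6, 0.4]
gripper_width: 0.3
```

```bash
python3 - <<'E'
from h import *
im,d,K,M=snap("wrist"); np.savez("w1.npz",im=im,d=d,K=K,M=M); s=arm.read_state(); print(s["position"],s["contact_force"])
u=proj([579,170,110],K,M); print(u)
c=u.astype(int); a=im[max(0,c[1]-100):c[1]+100,max(0,c[0]-130):c[0]+130]
cv2.imwrite("pics/w1.png",np.vstack([cv2.resize(a,(780,600))]))
P=cloud(d,K,M); yaw=-.207
X=np.array([np.cos(yaw),np.sin(yaw)]);Y=np.array([-np.sin(yaw),np.cos(yaw)])
t=(abs(P[...,2]-80)<3); q=P[t]; r=cv2.minAreaRect(q[:,:2].astype(np.float32)); print(r,cv2.boxPoints(r).round(1).tolist(),np.median(q[:,2]))
e=P[...,:2]-np.array([567.5,111]); C=np.dstack([e@X,e@Y,P[...,2]])
m=(abs(C[...,1]-60)<35)&(abs(C[...,0])<60)&(C[...,2]>84)&(C[...,2]<150)
q=C[m]; print(*(np.percentile(q,k,0).round(1) for k in(1,50,99)))
# profile along x at mid width
for y0 in(50,60,68):
    g=C[m&(abs(C[...,1]-y0)<3)]; g=g[np.argsort(g[:,0])]
    print(y0,[(int(k*3),round(float(np.median(g[(g[:,0]//3)==k,2])))) for k in np.unique(g[:,0]//3)])
E
```

```text
[580.74015861 172.20256321 256.77914379] [ 0.43823076 -0.09571725  0.17419455]
[275.17323703 196.17006103]
((571.8236694335938, 210.860595703125), (450.92633056640625, 186.39376831054688), 87.42023468017578) [[468.6000061035156, -10.199999809265137], [654.7999877929688, -18.600000381469727], [675.0999755859375, 431.8999938964844], [488.8999938964844, 440.29998779296875]] 79.03333843714574
[-45.2  35.   84.2] [ -4.4  59.7 104.5] [ 38.2  84.1 121.7]
50 [(-48, 85), (-45, 85), (-42, 84), (-39, 85), (-36, 87), (-33, 90), (-30, 96), (-27, 114), (-24, 111), (-21, 107), (-18, 107), (-15, 108), (-12, 108), (-9, 109), (-6, 109), (-3, 110), (0, 111), (3, 114), (6, 121), (9, 121), (15, 106), (18, 104), (21, 102), (24, 100), (27, 98), (30, 99), (33, 101), (36, 103), (39, 102)]
60 [(-48, 85), (-45, 85), (-42, 85), (-39, 85), (-36, 86), (-33, 90), (-30, 96), (-27, 114), (-24, 111), (-21, 107), (-18, 107), (-15, 108), (-12, 108), (-9, 109), (-6, 110), (-3, 110), (0, 110), (3, 113), (6, 121), (9, 121), (15, 106), (18, 104), (21, 102), (24, 100), (27, 98), (30, 98), (33, 100), (36, 102), (39, 102)]
68 [(-48, 85), (-45, 85), (-42, 85), (-39, 84), (-36, 86), (-33, 90), (-30, 96), (-27, 114), (-24, 112), (-21, 107), (-18, 107), (-15, 107), (-12, 108), (-9, 109), (-6, 110), (-3, 110), (0, 111), (3, 113), (6, 121), (9, 121), (15, 106), (18, 104), (21, 102), (24, 101), (27, 99), (30, 98), (33, 100), (36, 103), (39, 102)]
```

View pics/w1.png

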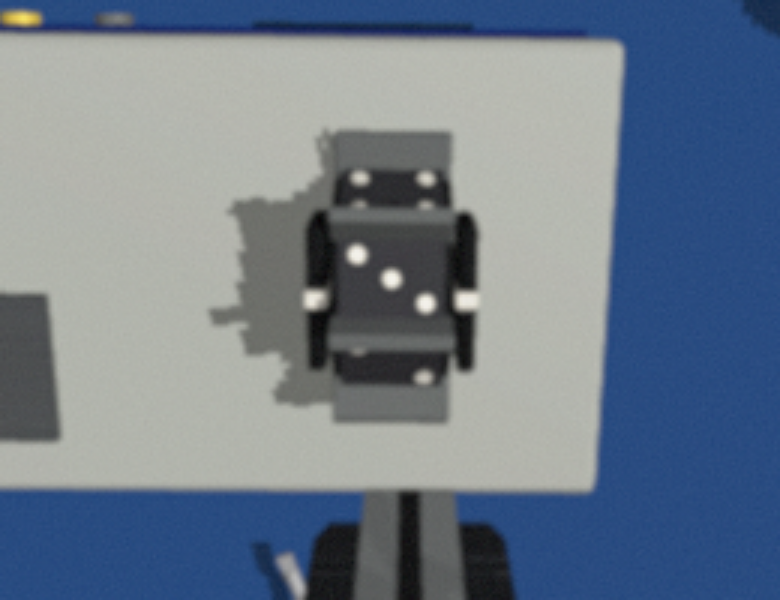

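The wrist view shows three dots nearly up at crop (390,280), with the pointers at (315,300) and (465,300). Four dots are on the robot side, so 4 then 5 come up next. From the profile the ridges stand at about -33, +12 and +56 degrees. I'll fit q and the wheel centre.

```bash
cat >> h.py <<'E'
from scipy.optimize import least_squares
yaw=-.207; X=np.array([np.cos(yaw),np.sin(yaw),0]); Y=np.array([-np.sin(yaw),np.cos(yaw),0])
def ctrl(P,o=(567.5,111,0)):
    e=P-np.array(o); return np.dstack([e@X,e@Y,e[...,2]])
def wheel(d,K,M,x0=None,z0=75):
    C=ctrl(cloud(d,K,M)); m=(abs(C[...,1]-60)<14)&(abs(C[...,0])<55)&(C[...,2]>90)&(C[...,2]<130)
    q=C[m]
    def dist(p):   # distance from profile points to drum+ridge outline
        x,z=q[:,0]-p[1],q[:,2]-p[2]; r=np.hypot(x,z); a=np.arctan2(x,z)-p[0]-np.pi/8
        a=(a+np.pi/8)%(np.pi/4)-np.pi/8
        u,v=r*np.cos(a),r*np.sin(a)
        dr=np.hypot(np.maximum(abs(v)-2.5,0),np.maximum(np.maximum(u-48,30-u),0))
        ins=(abs(v)<2.5)&(u<48)&(u>34); dr=np.where(ins,np.minimum(2.5-abs(v),48-u),dr)
        return np.minimum(dr,abs(r-34))
    best=min((least_squares(dist,[a,x0 or 0,z0],loss="soft_l1") for a in np.arange(0,.785,.1)),key=lambda s:s.cost)
    return best.x[0]%(np.pi/4),best.x[1:],np.sqrt(2*best.cost/len(q))
E
python3 - <<'E'
from h import *
z=np.load("w1.npz"); im,d,K,M=[z[k] for k in("im","d","K","M")]
print(wheel(d,K,M))
C=ctrl(cloud(d,K,M)); hsv=cv2.cvtColor(im,cv2.COLOR_BGR2HSV)
p=(hsv[...,2]>200)&(hsv[...,1]<40)&(C[...,2]>90)&(abs(abs(C[...,1]-60)-22)<5)&(abs(C[...,0])<30)
for s in(-1,1):
    q=C[p&(s*(C[...,1]-60)>0)]; print(len(q),np.median(q,0),q.min(0),q.max(0))
q=C[(abs(C[...,2]-79)<2.5)&(abs(C[...,1]-105)<15)]; print("box x",q[:,0].min(),np.percentile(q[:,0],[1,99]),q[:,0].max())
q=C[(abs(C[...,2]-79)<2.5)&(abs(C[...,0]+60)<10)]; print("box ymax",np.percentile(q[:,1],99.5))
E
```

```text
(np.float64(0.5958024570477771), array([-0.2799928 , 75.72628186]), np.float64(0.8381628355057692))
17 [ -0.54297149  36.69559761 104.38541446] [ -1.4630851   35.00469001 102.96496406] [  1.49757089  38.61510692 105.46888011]
28 [6.15333256e-02 8.25768598e+01 1.04542792e+02] [ -1.69677818  80.33686455 103.30061806] [  2.28792334  84.83987992 105.9940109 ]
box x -74.0758348751642 [-72.38295062  72.42648704] 75.05912122360336
box ymax 127.44900488810603
```

```bash
cat >> h.py <<'E'
def cw(p,o=(567.5,111,0)): return np.array(o)+p[0]*X+p[1]*Y+np.array([0,0,p[2]])
def where():
    s=arm.read_state(); e=s["position"]-np.array([567.5,111,0]); a=R.from_quat(s["ee_rot"]).as_matrix()
    print("ctrl",(e@X).round(1),(e@Y).round(1),e[2].round(1),"yaw err",round(np.arctan2(a[1,1],a[0,1])-np.pi/2-yaw,3),"F",s["contact_force"].round(1),"w",round(s["gripper_width"],1),"t",s["clock"])
E
python3 - <<'E'
from h import *
where(); plan(cw([-44,60,150]),np.pi/2+yaw,0)
E
```

```text
ctrl 0.4 62.6 256.8 yaw err 0.005 F [ 0.4 -0.1  0.2] w 0.2 t 1.9833
from [580.7 172.2 256.8] yaw 1.368 d [ -44.     6.6 -106.8] da -0.005 n 3
[[1.41, -0.1, 3.59, np.float64(0.002), 0], [1.41, -0.1, 3.59, np.float64(0.002), 0], [1.41, -0.1, 3.59, np.float64(0.002), 0]]
```

Emit:
{"api": "send_rows", "payload": {
  "steps": [
    [[1.5,-0.1,3.0,0.002,0],[1.5,-0.1,3.5,0.002,0],[1.3,0,3.5,0,0],[0,0,1.5,0,0],[0,0,1.3,0,0],[0,0,0.8,0,0],[0,0,0,0,0]]
  ]
}}

```text
clock: 2.57
position: [530.2, 171.8, 115.8]
ee_rot: [0.107, 0.994, 0.003, -0.01]
contact_force: [0.4, 0.7, 0.5]
gripper_width: -0.2
```

```bash
python3 - <<'E'
from h import *
where(); plan(cw([-44,60,109]),np.pi/2+yaw,0)
E
```

```text
ctrl -49.0 51.9 115.8 yaw err -0.008 F [0.4 0.7 0.5] w -0.2 t 2.5667
from [530.2 171.8 115.8] yaw 1.356 d [ 6.6  6.9 -6.8] da 0.008 n 1
[[-0.51, 0.82, 0.67, np.float64(-0.008), 0]]
```

Emit:
{"api": "send_rows", "payload": {
  "steps": [
    [[-0.4,0.8,0.7,-0.008,0],[0,0,0,0,0]]
  ]
}}

```text
clock: 2.73
position: [536.4, 177.9, 109.2]
ee_rot: [0.104, 0.995, 0.003, -0.009]
contact_force: [-0.8, -0.2, 0.1]
gripper_width: -0.3
```

```bash
python3 - <<'E'
from h import *
where(); plan(cw([-44,60,109]),np.pi/2+yaw,0); plan(cw([-27,60,109]),np.pi/2+yaw,0)
E
```

```text
ctrl -44.2 59.1 109.2 yaw err -0.001 F [-0.8 -0.2  0.1] w -0.3 t 2.7333
from [536.4 177.9 109.2] yaw 1.363 d [ 0.4  0.8 -0.2] da 0.001 n 1
[[-0.02, 0.09, 0.02, np.float64(-0.001), 0]]
from [536.4 177.9 109.2] yaw 1.363 d [17.1 -2.7 -0.2] da 0.001 n 1
[[-1.72, 0.09, -0.01, np.float64(-0.001), 0]]
```

Emit:
{"api": "send_rows", "payload": {
  "steps": [
    [[-0.5,0.05,0,0,0],[-0.4,0,0,0,0],[-0.4,0,0,0,0],[-0.4,0,0,0,0],[-0.2,0,-0.2,0,0],[-0.2,0,-0.2,0,0],[0,0,0,0,0]]
  ]
}}

```text
clock: 3.32
position: [557.2, 174.2, 117.1]
ee_rot: [0.104, 0.994, 0.003, -0.012]
contact_force: [-0.7, 0.6, -0.0]
gripper_width: 0.3
```

```bash
python3 - <<'E'
from h import *
where(); plan(cw([-3,60,113]),np.pi/2+yaw,0,1)
E
```

```text
ctrl -23.1 59.7 117.1 yaw err -0.002 F [-0.7  0.6 -0. ] w 0.3 t 3.3167
from [557.2 174.2 117.1] yaw 1.362 d [19.7 -3.9 -4.1] da 0.002 n 1
[[-2.02, 0.03, 0.36, np.float64(-0.002), 0]]
```

Emit:
{"api": "send_rows", "payload": {
  "steps": [
    [[-0.4,0,0.2,0,0],[-0.4,0,0.2,0,0],[-0.4,0,0,0,0],[-0.4,0,0,0,0],[-0.3,0,0,0,0],[0,0,0,0,0]]
  ]
}}

```text
clock: 3.82
position: [577.7, 170.0, 112.8]
ee_rot: [0.104, 0.994, 0.003, -0.012]
contact_force: [-2.0, 0.9, 1.7]
gripper_width: 0.1
```

```bash
python3 - <<'E'
from h import *
where(); plan(cw([1,60,113]),np.pi/2+yaw,0,1)
E
```

```text
ctrl -2.1 59.8 112.8 yaw err -0.002 F [-2.   0.9  1.7] w 0.1 t 3.8167
from [577.7 170.  112.8] yaw 1.362 d [ 3.1 -0.5  0.2] da 0.002 n 1
[[-0.31, 0.02, -0.03, np.float64(-0.002), 0]]
```

Emit:
{"api": "send_rows", "payload": {
  "steps": [
    [[0.1,0,-3.0,0,0],[0,0,-2.0,0,0],[2.0,0,-1,0,0],[2.0,0,0,0,0],[0,0,0,0,0]]
  ]
}}

```text
clock: 4.23
position: [543.8, 178.1, 175.3]
ee_rot: [0.105, 0.994, 0.004, -0.008]
contact_force: [-0.2, 0.9, 0.0]
gripper_width: -0.1
```

```bash
python3 - <<'E'
from h import *
where(); im,d,K,M=snap("wrist"); print(wheel(d,K,M)); plan(cw([-40,60,112]),np.pi/2+yaw,0,3)
E
```

```text
ctrl -37.0 60.8 175.3 yaw err -0.004 F [-0.2  0.9  0. ] w -0.1 t 4.2333
(np.float64(0.6532694568391312), array([-0.48067621, 76.38634469]), np.float64(0.813897001308762))
from [545.5 178.2 175.8] yaw 1.361 d [ -4.8  -0.3 -63.8] da 0.003 n 3
[[0.12, -0.06, 2.13, np.float64(-0.001), 0], [0.12, -0.06, 2.13, np.float64(-0.001), 0], [0.13, -0.06, 2.13, np.float64(-0.001), 0]]
```

Emit:
{"api": "send_rows", "payload": {
  "steps": [
    [[0.2,0,2.2,0,0],[0.2,0,2.0,0,0],[0,0,1.3,0,0],[0,0,0.7,0,0],[0,0,0,0,0]]
  ]
}}

```text
clock: 4.7
position: [547.6, 181.4, 114.8]
ee_rot: [0.104, 0.995, 0.007, -0.0]
contact_force: [-7.1, 2.3, 8.1]
gripper_width: -0.2
```

```bash
python3 - <<'E'
from h import *
where(); plan(cw([-41,60,110.5]),np.pi/2+yaw,0,1)
E
```

```text
ctrl -34.0 64.8 114.8 yaw err -0.001 F [-7.1  2.3  8.1] w -0.2 t 4.7
from [547.6 181.4 114.8] yaw 1.363 d [-7.9 -3.3 -4.3] da 0.001 n 1
[[0.7, -0.49, 0.43, np.float64(-0.001), 0]]
```

Emit:
{"api": "send_rows", "payload": {
  "steps": [
    [[0.2,0,-1.5,0,0],[0.7,-0.5,-1.0,0,0],[0.2,0,0,0,0],[0,0,0,0,0]]
  ]
}}

```text
clock: 5.03
position: [537.6, 178.3, 140.1]
ee_rot: [0.104, 0.995, 0.007, 0.0]
contact_force: [0.6, -0.0, 0.2]
gripper_width: 0.0
```

```bash
python3 - <<'E'
from h import *
where(); im,d,K,M=snap("wrist"); print(wheel(d,K,M)); plan(cw([-41,60,110.5]),np.pi/2+yaw,0,3)
E
```

```text
ctrl -43.1 59.7 140.1 yaw err -0.001 F [ 0.6 -0.   0.2] w 0.0 t 5.0333
(np.float64(0.7327392001005942), array([ 1.65453675, 84.60047029]), np.float64(0.6195724191637098))
from [537.7 178.3 140.2] yaw 1.362 d [  2.   -0.1 -29.7] da 0.001 n 3
[[-0.07, -0.0, 0.99, np.float64(-0.0), 0], [-0.07, -0.0, 0.99, np.float64(-0.0), 0], [-0.07, -0.0, 0.99, np.float64(-0.0), 0]]
```

Emit:
{"api": "send_rows", "payload": {
  "steps": [
    [[0,0,-3,0,0],[0,0,-3,0,0],[0,0,-2,0,0],[0,0,0,0,0]]
  ]
}}

```text
clock: 5.42
position: [536.8, 175.9, 220.2]
ee_rot: [0.104, 0.995, 0.005, -0.002]
contact_force: [0.3, 0.2, 0.4]
gripper_width: 0.3
```

```bash
sed -i 's/return np.minimum(dr,abs(r-34))/return np.r_[np.minimum(dr,abs(r-34)),30*(p[1]+.4),30*(p[2]-76)]/' h.py
python3 - <<'E'
from h import *
where(); im,d,K,M=snap("wrist"); print(wheel(d,K,M)); plan(cw([-43,60,110]),np.pi/2+yaw,0,4)
E
```

```text
ctrl -43.3 57.2 220.2 yaw err -0.002 F [0.3 0.2 0.4] w 0.3 t 5.4167
(np.float64(0.643949579927665), array([-0.54419335, 75.97899082]), np.float64(0.7730690597374597))
from [535.9 175.6 218.2] yaw 1.361 d [   1.9    3.  -108.2] da 0.003 n 4
[[-0.05, 0.06, 2.71, np.float64(-0.001), 0], [-0.05, 0.06, 2.71, np.float64(-0.001), 0], [-0.05, 0.06, 2.71, np.float64(-0.001), 0], [-0.05, 0.06, 2.71, np.float64(-0.001), 0]]
```

Emit:
{"api": "send_rows", "payload": {
  "steps": [
    [[0,0.1,3,0,0],[0,0.1,3,0,0],[0,0,2,0,0],[0,0,1,0,0],[0,0,0.3,0,0],[0,0,0,0,0]]
  ]
}}

```text
clock: 5.97
position: [533.9, 177.1, 116.9]
ee_rot: [0.106, 0.994, 0.004, -0.005]
contact_force: [-0.7, 0.3, -0.3]
gripper_width: 0.0
```

```bash
python3 - <<'E'
from h import *
where(); plan(cw([-43,60,110]),np.pi/2+yaw,0,1); plan(cw([-25,60,113]),np.pi/2+yaw,0,1)
E
```

```text
ctrl -46.5 57.8 116.9 yaw err -0.005 F [-0.7  0.3 -0.3] w 0.0 t 5.9667
from [533.9 177.1 116.9] yaw 1.359 d [ 3.8  1.4 -6.9] da 0.005 n 1
[[-0.35, 0.22, 0.69, np.float64(-0.005), 0]]
from [533.9 177.1 116.9] yaw 1.359 d [21.5 -2.3 -3.9] da 0.005 n 1
[[-2.15, 0.23, 0.37, np.float64(-0.005), 0]]
```

Emit:
{"api": "send_rows", "payload": {
  "steps": [
    [[-0.1,0.2,0.7,-0.005,0],[-0.4,0,0,0,0],[-0.4,0,0,0,0],[-0.4,0,0,0,0],[-0.4,0,-0.15,0,0],[-0.4,0,-0.15,0,0],[0,0,0,0,0]]
  ]
}}

```text
clock: 6.55
position: [555.2, 174.7, 113.4]
ee_rot: [0.103, 0.995, 0.004, -0.007]
contact_force: [-0.8, 0.6, -0.5]
gripper_width: -0.1
```

```bash
python3 - <<'E'
from h import *
where(); plan(cw([-2,60,113]),np.pi/2+yaw,0,1)
E
```

```text
ctrl -25.2 59.8 113.4 yaw err 0.0 F [-0.8  0.6 -0.5] w -0.1 t 6.55
from [555.2 174.7 113.4] yaw 1.364 d [22.7 -4.6 -0.4] da -0.0 n 1
[[-2.32, 0.01, 0.01, np.float64(0.0), 0]]
```

Emit:
{"api": "send_rows", "payload": {
  "steps": [
    [[-0.4,0,0,0,0],[-0.4,0,0,0,0],[-0.4,0,0,0,0],[-0.4,0,0,0,0],[-0.4,0,0,0,0],[-0.2,0,0,0,0],[0,0,0,0,0]]
  ]
}}

```text
clock: 7.13
position: [579.0, 169.6, 113.6]
ee_rot: [0.103, 0.995, 0.004, -0.007]
contact_force: [-2.0, 0.7, 2.1]
gripper_width: 0.0
```

```bash
python3 - <<'E'
from h import *
where(); im,d,K,M=snap("wrist"); print(wheel(d,K,M))
im,d,K,M=snap("side"); print(wheel(d,K,M)) ;c=proj(cw([0,60,110]),K,M).astype(int);print(c); cv2.imwrite("pics/s2.png",cv2.resize(im[c[1]-50:c[1]+50,c[0]-60:c[0]+60],(720,600)))
E
```

```text
ctrl -0.8 59.7 113.6 yaw err -0.0 F [-2.   0.7  2.1] w 0.0 t 7.1333
(np.float64(0.013052609493314549), array([-0.45224715, 76.39464821]), np.float64(1.7323372237004164))
(np.float64(0.7529074426886638), array([-0.65509529, 77.29484144]), np.float64(2.044850610080383))
[221 231]
```

Emit:
{"api": "send_rows", "payload": {
  "steps": [
    [[0.1,0,-3.0,0,0],[0,0,-3.0,0,0],[2.0,0,-1,0,0],[2.0,0,-1,0,0],[0,0,0,0,0]]
  ]
}}

```text
clock: 7.65
position: [543.0, 177.3, 197.4]
ee_rot: [0.104, 0.995, 0.004, -0.003]
contact_force: [0.2, -0.2, 0.7]
gripper_width: 0.3
```

```bash
python3 - <<'E'
from h import *
where(); im,d,K,M=snap("wrist"); print(wheel(d,K,M)); plan(cw([-43,60,113]),np.pi/2+yaw,0,4)
c=proj(cw([0,60,110]),K,M).astype(int); print(c)
cv2.imwrite("pics/w2.png",cv2.resize(im[max(0,c[1]-80):c[1]+80,c[0]-100:c[0]+100],(750,600)))
E
```

```text
ctrl -37.6 59.8 197.4 yaw err -0.001 F [ 0.2 -0.2  0.7] w 0.3 t 7.65
(np.float64(0.6714184730067343), array([-0.62170485, 76.07223337]), np.float64(0.7839780857640158))
from [543.7 177.2 196.4] yaw 1.363 d [ -6.    1.4 -83.4] da 0.001 n 4
[[0.14, -0.01, 2.08, np.float64(-0.0), 0], [0.14, -0.01, 2.08, np.float64(-0.0), 0], [0.14, -0.01, 2.08, np.float64(-0.0), 0], [0.14, -0.01, 2.08, np.float64(-0.0), 0]]
[279 266]
```

View pics/w2.png

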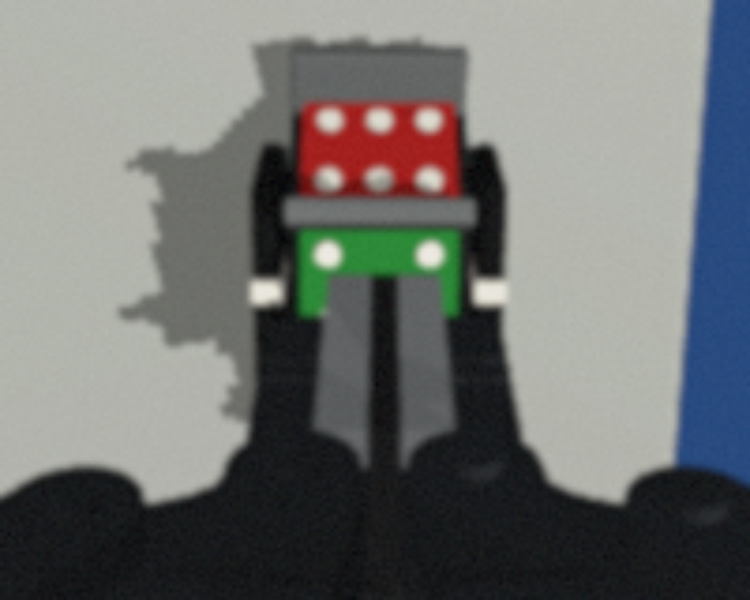

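The wrist view shows green at crop (380,260), almost up between the pointers at y=292, with red beyond it on the robot side. q is about 3.03, so 0.11 rad is still needed. I'll lower in behind the same ridge and nudge it about 4.7 mm past the last position.

Emit:
{"api": "send_rows", "payload": {
  "steps": [
    [[-1.7,0,1.5,0,0],[-1.6,0,1.5,0,0],[0,0,1.5,0,0],[0,0,0.8,0,0],[0,0,0,0,0]]
  ]
}}

```text
clock: 8.12
position: [581.3, 171.1, 141.9]
ee_rot: [0.103, 0.995, 0.006, 0.001]
contact_force: [0.5, -0.5, 0.5]
gripper_width: 0.1
```

```bash
python3 - <<'E'
from h import *
where(); plan(cw([-5,60,130]),np.pi/2+yaw,0,1)
E
```

```text
ctrl 1.1 61.7 141.9 yaw err 0.001 F [ 0.5 -0.5  0.5] w 0.1 t 8.1167
from [581.3 171.1 141.9] yaw 1.365 d [ -6.3  -0.4 -11.9] da -0.001 n 1
[[0.61, -0.18, 1.18, np.float64(0.001), 0]]
```

Emit:
{"api": "send_rows", "payload": {
  "steps": [
    [[0.6,-0.2,1.0,0,0],[0,0,0,0,0]]
  ]
}}

```text
clock: 8.28
position: [575.5, 170.0, 130.6]
ee_rot: [0.103, 0.995, 0.005, 0.001]
contact_force: [-1.1, -0.0, -0.7]
gripper_width: 0.0
```

```bash
python3 - <<'E'
from h import *
where(); plan(cw([-5,60,113.5]),np.pi/2+yaw,0,1)
E
```

```text
ctrl -4.3 59.4 130.6 yaw err 0.001 F [-1.1 -0.  -0.7] w 0.0 t 8.2833
from [575.5 170.  130.6] yaw 1.364 d [ -0.6   0.7 -17.1] da -0.001 n 1
[[0.07, 0.04, 1.71, np.float64(0.001), 0]]
```

Emit:
{"api": "send_rows", "payload": {
  "steps": [
    [[0.1,0,0.8,0,0],[0,0,0.8,0,0],[0,0,0.1,0,0],[0,0,0,0,0]]
  ]
}}

```text
clock: 8.62
position: [576.4, 171.1, 114.1]
ee_rot: [0.102, 0.995, 0.006, 0.003]
contact_force: [-0.2, 0.5, 0.3]
gripper_width: -0.1
```

```bash
python3 - <<'E'
from h import *
where(); plan(cw([3.9,60,113.6]),np.pi/2+yaw,0,1)
E
```

```text
ctrl -3.7 60.7 114.1 yaw err 0.002 F [-0.2  0.5  0.3] w -0.1 t 8.6167
from [576.4 171.1 114.1] yaw 1.366 d [ 7.3 -2.2 -0.5] da -0.002 n 1
[[-0.76, -0.07, 0.05, np.float64(0.002), 0]]
```

Emit:
{"api": "send_rows", "payload": {
  "steps": [
    [[-0.3,0,0,0,0],[-0.2,0,0,0,0],[-0.2,0,0,0,0],[0,0,0,0,0]]
  ]
}}

```text
clock: 8.95
position: [582.3, 169.9, 113.9]
ee_rot: [0.102, 0.995, 0.005, 0.001]
contact_force: [-0.7, 0.7, 0.3]
gripper_width: 0.2
```

```bash
python3 - <<'E'
from h import *
where(); plan(cw([3.9,60,113.6]),np.pi/2+yaw,0,1)
E
```

```text
ctrl 2.3 60.6 113.9 yaw err 0.002 F [-0.7  0.7  0.3] w 0.2 t 8.95
from [582.3 169.9 113.9] yaw 1.366 d [ 1.4 -0.9 -0.3] da -0.002 n 1
[[-0.16, -0.06, 0.03, np.float64(0.002), 0]]
```

Emit:
{"api": "send_rows", "payload": {
  "steps": [
    [[-0.16,0,0,0,0],[0,0,0,0,0]]
  ]
}}

```text
clock: 9.12
position: [583.6, 169.5, 113.8]
ee_rot: [0.102, 0.995, 0.005, 0.0]
contact_force: [-1.2, 0.5, 0.2]
gripper_width: -0.2
```

Emit:
{"api": "send_rows", "payload": {
  "steps": [
    [[0.1,0,-3.0,0,0],[0,0,-3.0,0,0],[2.0,0,-2,0,0],[2.0,0,-2,0,0],[0,0,0,0,0]]
  ]
}}

```text
clock: 9.53
position: [546.4, 176.3, 218.3]
ee_rot: [0.103, 0.995, 0.005, 0.003]
contact_force: [0.4, -0.7, 1.1]
gripper_width: 0.1
```

```bash
python3 - <<'E'
from h import *
where(); im,d,K,M=snap("wrist"); print(wheel(d,K,M))
E
```

```text
ctrl -34.1 59.6 218.3 yaw err 0.001 F [ 0.4 -0.7  1.1] w 0.1 t 9.5333
(np.float64(0.7441245530376744), array([-0.41985826, 76.17271948]), np.float64(0.7806046144771751))
```

Emit:
{"api": "send_rows", "payload": {
  "steps": [
    [[-1.5,0,2.5,0,0],[-1.5,0,2.5,0,0],[0,0,2.0,0,0],[0,0,1.0,0,0],[0,0,0,0,0]]
  ]
}}

```text
clock: 10.0
position: [582.5, 171.0, 135.8]
ee_rot: [0.103, 0.995, 0.007, 0.008]
contact_force: [-0.7, -0.3, 0.2]
gripper_width: 0.1
```

```bash
python3 - <<'E'
from h import *
where(); plan(cw([-3,60,128]),np.pi/2+yaw,0,1)
E
```

```text
ctrl 2.3 61.8 135.8 yaw err 0.002 F [-0.7 -0.3  0.2] w 0.1 t 10.0
from [582.5 171.  135.8] yaw 1.365 d [-5.6 -0.6 -7.8] da -0.002 n 1
[[0.55, -0.19, 0.77, np.float64(0.002), 0]]
```

Emit:
{"api": "send_rows", "payload": {
  "steps": [
    [[0.5,-0.2,0.3,0,0],[0,0,0.8,0,0],[0,0,0.6,0,0],[0,0,0.3,0,0],[0,0,0,0,0]]
  ]
}}

```text
clock: 10.42
position: [578.4, 169.8, 113.9]
ee_rot: [0.103, 0.995, 0.007, 0.009]
contact_force: [-0.6, 0.5, -0.1]
gripper_width: 0.3
```

```bash
python3 - <<'E'
from h import *
where(); plan(cw([5.3,60,113.8]),np.pi/2+yaw,0,1)
E
```

```text
ctrl -1.4 59.8 113.9 yaw err 0.002 F [-0.6  0.5 -0.1] w 0.3 t 10.4167
from [578.4 169.8 113.9] yaw 1.365 d [ 6.6 -1.2 -0.1] da -0.002 n 1
[[-0.67, 0.02, 0.02, np.float64(0.002), 0]]
```

Emit:
{"api": "send_rows", "payload": {
  "steps": [
    [[-0.3,0,0,0,0],[-0.2,0,0,0,0],[-0.1,0,0,0,0],[0,0,0,0,0]]
  ]
}}

```text
clock: 10.75
position: [584.5, 169.0, 115.0]
ee_rot: [0.102, 0.995, 0.008, 0.009]
contact_force: [-0.2, 0.7, -0.3]
gripper_width: -0.3
```

```bash
python3 - <<'E'
from h import *
where(); plan(cw([5.3,60,113.8]),np.pi/2+yaw,0,1)
E
```

```text
ctrl 4.7 60.2 115.0 yaw err 0.002 F [-0.2  0.7 -0.3] w -0.3 t 10.75
from [584.5 169.  115. ] yaw 1.366 d [ 0.5 -0.3 -1.2] da -0.002 n 1
[[-0.06, -0.02, 0.12, np.float64(0.002), 0]]
```

Emit:
{"api": "send_rows", "payload": {
  "steps": [
    [[-0.1,0,0,0,0],[0,0,0,0,0]]
  ]
}}

```text
clock: 10.92
position: [585.0, 168.9, 115.0]
ee_rot: [0.103, 0.995, 0.008, 0.008]
contact_force: [-0.1, -0.3, -0.8]
gripper_width: -0.2
```

Emit:
{"api": "send_rows", "payload": {
  "steps": [
    [[0.1,0,-3.0,0,0],[0,0,-3.0,0,0],[2.5,0,-3,0,0],[2.5,0,-3,0,0],[0,0,0,0,0]]
  ]
}}

```text
clock: 11.33
position: [534.1, 177.1, 237.8]
ee_rot: [0.103, 0.995, 0.006, 0.009]
contact_force: [0.3, -0.6, 0.0]
gripper_width: -0.1
```

```bash
python3 - <<'E'
from h import *
where(); im,d,K,M=snap("wrist"); print(wheel(d,K,M))
# rack/tag from both fixed cameras
for n in("scene","side"):
    z=np.load(n+"0.npz"); im=z["im"]; P=cloud(z["d"],z["K"],z["M"]); hsv=cv2.cvtColor(im,cv2.COLOR_BGR2HSV)
    w={"scene":(255,325,130,222),"side":(125,200,315,388)}[n]
    m=np.zeros(P.shape[:2],bool); m[w[0]:w[1],w[2]:w[3]]=1
    y=m&(hsv[...,0]>18)&(hsv[...,0]<35)&(hsv[...,1]>120)&(P[...,0]>490)&(P[...,2]>32)
    g=m&(hsv[...,1]<90)&(abs(P[...,2]-34)<3)&(P[...,0]>480)
    wh=m&(hsv[...,1]<60)&(hsv[...,2]>150)&(P[...,2]>45)&(P[...,2]<120)
    r=cv2.minAreaRect(P[g][:,:2].astype(np.float32)); print(n,"rack top",r,cv2.boxPoints(r).round().tolist())
    for nm,k in(("yel",y),("white",wh)):
        q=P[k]; print(nm,len(q),*(np.percentile(q,t,0).round(1) for t in(3,50,97)),cv2.fitLine(q[:,:2].astype(np.float32),cv2.DIST_L2,0,.01,.01).ravel().round(3))
E
```

```text
ctrl -46.3 57.8 237.8 yaw err -0.0 F [ 0.3 -0.6  0. ] w -0.1 t 11.3333
(np.float64(0.767034905779988), array([-0.43538642, 76.02556369]), np.float64(0.7766230403772121))
scene rack top ((570.8410034179688, -269.36456298828125), (170.93038940429688, 135.9872283935547), 80.6997299194336) [[490.0, -343.0], [624.0, -365.0], [652.0, -196.0], [518.0, -174.0]]
yel 439 [ 531.  -249.8   35.7] [ 537.2 -227.    79.8] [ 542.6 -203.9  111.3] [ 1.74000e-01  9.85000e-01  5.37241e+02 -2.26980e+02]
white 357 [ 516.4 -323.2   47.5] [ 524.2 -299.4   86.8] [ 529.7 -277.3  111.2] [ 1.81000e-01  9.84000e-01  5.24237e+02 -2.99734e+02]
side rack top ((523.3115844726562, -260.9177551269531), (170.77294921875, 52.654335021972656), 79.4158935546875) [[482.0, -340.0], [534.0, -350.0], [565.0, -182.0], [513.0, -172.0]]
yel 314 [ 523.5 -244.7   34.7] [ 529.1 -219.8   78.5] [ 538.2 -200.2  110.7] [ 2.01000e-01  9.80000e-01  5.29463e+02 -2.20539e+02]
white 264 [ 510.5 -321.    47.7] [ 516.  -294.8   85.9] [ 524.9 -273.2  111.1] [ 1.82000e-01  9.83000e-01  5.16333e+02 -2.95297e+02]
```

The wheel is at q ≈ 3.12 against a target of 3.142. Next is the tag. The fixed cameras put it at about (533,-224) with yaw about -0.185 and its top at 111 mm.

```bash
sed -i 's|da=(yaw_y-a+np.pi/2)%np.pi-np.pi/2|da=(yaw_y-a+np.pi)%(2*np.pi)-np.pi|; s|round(-da/n,3),op|float(round(-da/n,3)),op|' h.py
python3 - <<'E'
from h import *
s=arm.read_state(); print(s["joints"].round(3)); plan([533,-224,220],np.pi-.185,0.45,15)
E
```

```text
[ 6.080e-01  2.670e-01 -1.550e-01  1.000e-03 -1.130e+00 -2.387e+00]
from [534.2 176.9 235.4] yaw 1.363 d [  -1.2 -400.9  -15.4] da 1.593 n 15
[[-0.54, -2.62, 0.08, -0.106, 0.45], [-0.26, -2.66, 0.07, -0.106, 0.45], [0.02, -2.67, 0.07, -0.106, 0.45], [0.31, -2.66, 0.06, -0.106, 0.45], [0.58, -2.61, 0.06, -0.106, 0.45], [0.86, -2.53, 0.06, -0.106, 0.45], [1.12, -2.43, 0.06, -0.106, 0.45], [1.37, -2.29, 0.05, -0.106, 0.45], [1.61, -2.14, 0.05, -0.106, 0.45], [1.83, -1.95, 0.05, -0.106, 0.45], [2.02, -1.75, 0.05, -0.106, 0.45], [2.2, -1.53, 0.05, -0.106, 0.45], [2.35, -1.28, 0.05, -0.106, 0.45], [2.47, -1.03, 0.06, -0.106, 0.45], [2.56, -0.76, 0.06, -0.106, 0.45]]
```

Emit:
{"api": "send_rows", "payload": {
  "steps": [
    [[-0.5,-2.6,0.1,-0.106,0.45],[-0.3,-2.7,0.1,-0.106,0.45],[0,-2.7,0.1,-0.106,0.45],[0.3,-2.7,0.1,-0.106,0.45],[0.6,-2.6,0.05,-0.106,0.45],[0.9,-2.5,0.05,-0.106,0.45],[1.1,-2.4,0.05,-0.106,0.45],[1.4,-2.3,0.05,-0.106,0.45],[1.6,-2.1,0.05,-0.106,0.45],[1.8,-2.0,0.05,-0.106,0.45]]
  ]
}}

```text
clock: 12.22
position: [542.4, -98.3, 221.9]
ee_rot: [-0.441, 0.898, 0.001, 0.012]
contact_force: [1.4, -0.2, 0.4]
gripper_width: 38.6
```

```bash
python3 - <<'E'
from h import *
plan([533,-224,220],np.pi-.185,0.45)
E
```

```text
from [542.4 -98.3 221.9] yaw 2.483 d [  -9.4 -125.7   -1.9] da 0.473 n 4
[[2.63, -1.74, 0.01, -0.118, 0.45], [2.82, -1.41, -0.0, -0.118, 0.45], [2.96, -1.07, -0.01, -0.118, 0.45], [3.07, -0.71, -0.01, -0.118, 0.45]]
```

Emit:
{"api": "send_rows", "payload": {
  "steps": [
    [[2.6,-1.7,0,-0.118,0.45],[2.8,-1.4,0,-0.118,0.45],[2.9,-1.1,0,-0.118,0.45],[2.8,-0.7,0,-0.118,0.45],[0,0,0,0,0.45]]
  ]
}}

```text
clock: 12.63
position: [534.6, -230.5, 215.9]
ee_rot: [-0.645, 0.764, -0.002, 0.01]
contact_force: [0.3, 0.6, -0.1]
gripper_width: 38.3
```

```bash
python3 - <<'E'
from h import *
plan([533,-224,220],np.pi-.185,0.45)
im,d,K,M=snap("wrist"); P=cloud(d,K,M); hsv=cv2.cvtColor(im,cv2.COLOR_BGR2HSV)
y=(hsv[...,0]>18)&(hsv[...,0]<35)&(hsv[...,1]>120)&(P[...,0]>490)&(P[...,2]>104)&(P[...,2]<118)&(P[...,1]<-150)
q=P[y]; r=cv2.minAreaRect(q[:,:2].astype(np.float32)); print(len(q),r,cv2.boxPoints(r).round(1).tolist(),np.percentile(q[:,2],[5,50,95]))
v,u=np.where(y); print(u.min(),u.max(),v.min(),v.max()); print(proj([533,-224,111],K,M))
w=(hsv[...,1]<60)&(hsv[...,2]>150)&(P[...,2]>104)&(P[...,2]<118)&(P[...,0]>490)
q=P[w]; 
if len(q): print(cv2.minAreaRect(q[:,:2].astype(np.float32)))
cv2.imwrite("pics/w3.png",im)
E
```

```text
from [ 534.6 -230.5  215.9] yaw 2.974 d [-1.6  6.5  4.1] da -0.017 n 1
[[-0.62, 0.26, -0.4, 0.017, 0.45]]
629 ((533.0609130859375, -226.05201721191406), (49.48699951171875, 7.641678810119629), 80.93075561523438) [[525.4000244140625, -249.89999389648438], [532.9000244140625, -251.10000610351562], [540.7000122070312, -202.1999969482422], [533.2000122070312, -201.0]] [107.80596691 109.00101845 110.02537663]
281 291 180 242
[286.52228963 215.70924234]
((603.8944702148438, -310.3263854980469), (118.1573715209961, 221.054443359375), 58.25595474243164)
```

View pics/w3.png

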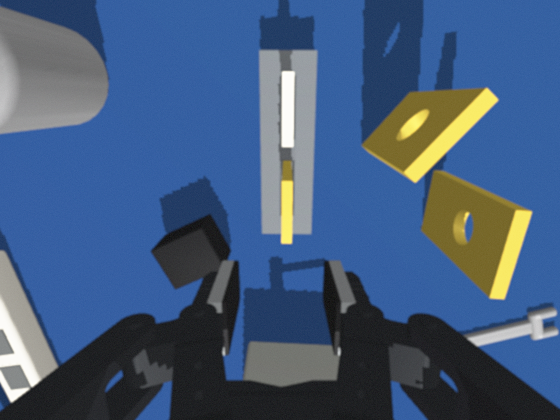

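The wrist view shows the small yellow tag at (286,210) in the rack below the white one at (288,110), with open fingers at (225,300) and (340,300). Its measured top is centred at (533,-226), z about 110, matching the fixed cameras. Descending to grip.

```bash
python3 - <<'E'
from h import *
plan([533.2,-225.5,130],np.pi-.165,0.45)
E
```

```text
from [ 534.5 -228.9  215.7] yaw 2.97 d [ -1.3   3.4 -85.7] da 0.006 n 3
[[-0.07, 0.11, 2.86, -0.002, 0.45], [-0.07, 0.11, 2.86, -0.002, 0.45], [-0.07, 0.11, 2.86, -0.002, 0.45]]
```

Emit:
{"api": "send_rows", "payload": {
  "steps": [
    [[-0.1,0.1,2.9,0,0.45],[-0.1,0.1,2.9,0,0.45],[-0.1,0.1,2.4,0,0.45],[0,0,0,0,0.45]]
  ]
}}

```text
clock: 13.02
position: [535.5, -225.1, 131.6]
ee_rot: [-0.641, 0.767, -0.004, 0.012]
contact_force: [-0.5, -0.2, -0.5]
gripper_width: 38.6
```

```bash
python3 - <<'E'
from h import *
plan([533.2,-225.5,87],np.pi-.165,0.45)
E
```

```text
from [ 535.5 -225.1  131.6] yaw 2.962 d [ -2.3  -0.4 -44.6] da 0.014 n 2
[[0.07, 0.15, 2.22, -0.007, 0.45], [0.07, 0.15, 2.22, -0.007, 0.45]]
```

Emit:
{"api": "send_rows", "payload": {
  "steps": [
    [[0.1,0.15,2.2,-0.007,0.45],[0.1,0.15,2.0,-0.007,0.45],[0,0,0.2,0,0.45],[0,0,0,0,0.45]]
  ]
}}

```text
clock: 13.35
position: [536.0, -224.5, 88.6]
ee_rot: [-0.647, 0.762, -0.005, 0.012]
contact_force: [0.1, -0.1, 0.6]
gripper_width: 38.5
```

```bash
python3 - <<'E'
from h import *
plan([533.2,-225.5,87],np.pi-.165,0.45); where()
E
```

```text
from [ 536.  -224.5   88.6] yaw 2.978 d [-2.8 -1.  -1.6] da -0.002 n 1
[[0.14, 0.27, 0.15, 0.002, 0.45]]
ctrl 38.2 -334.8 88.6 yaw err 1.614 F [ 0.1 -0.1  0.6] w 38.5 t 13.35
```

Centre, then close.

Emit:
{"api": "send_rows", "payload": {
  "steps": [
    [[0.1,0.3,0.1,0,0.45],[0,0,0,0,0.2],[0,0,0,0,0],[0,0,0,0,0],[0,0,0,0,0],[0,0,0,0,0]]
  ]
}}

```text
clock: 13.85
position: [534.4, -224.6, 93.3]
ee_rot: [-0.647, 0.762, -0.007, 0.013]
contact_force: [-1.3, 0.9, -0.6]
gripper_width: 6.3
```

```bash
python3 - <<'E'
from h import *
plan([533.2,-225.5,87],np.pi-.165,0); where()
E
```

```text
from [ 534.4 -224.6   93.3] yaw 2.978 d [-1.2 -0.9 -6.3] da -0.001 n 1
[[0.11, 0.12, 0.62, 0.001, 0]]
ctrl 36.6 -335.2 93.3 yaw err 1.614 F [-1.3  0.9 -0.6] w 6.3 t 13.85
```

Emit:
{"api": "send_rows", "payload": {
  "steps": [
    [[0,0,0,0,0],[0,0,-0.8,0,0],[0,0,-0.8,0,0],[0,0,-1.0,0,0],[0,0,-1.5,0,0],[0,0,0,0,0]]
  ]
}}

```text
clock: 14.35
position: [535.2, -225.6, 139.7]
ee_rot: [-0.647, 0.762, -0.01, 0.015]
contact_force: [0.6, 0.5, -0.1]
gripper_width: 6.6
```

```bash
python3 - <<'E'
from h import *
where(); plan([533.2,-225.5,200],np.pi-.165,0)
o=[]
for n in("scene","side"):
    im,d,K,M=snap(n); c=proj([533,-230,80],K,M).astype(int)
    o.append(cv2.resize(im[c[1]-60:c[1]+60,c[0]-60:c[0]+60],(400,400)))
cv2.imwrite("pics/g1.png",np.hstack(o))
E
```

```text
ctrl 37.6 -336.1 139.7 yaw err 1.615 F [ 0.6  0.5 -0.1] w 6.6 t 14.35
from [ 535.2 -225.6  139.7] yaw 2.979 d [-2.   0.1 60.3] da -0.002 n 2
[[-0.02, -0.0, -3.02, 0.001, 0], [-0.02, -0.0, -3.02, 0.001, 0]]
```

View pics/g1.png

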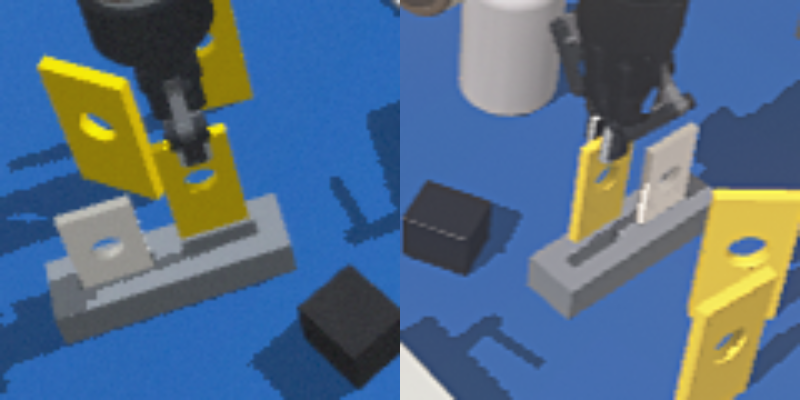

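The tag came up with the gripper in both views; the white tag is still seated at (105,235) in the left half. Raising, then moving to a spot in front of the peg.

Emit:
{"api": "send_rows", "payload": {
  "steps": [
    [[0,0,-3.5,0,0],[0,0,-3.5,0,0],[0,0,-2.5,0,0],[0,0,0,0,0]]
  ]
}}

```text
clock: 14.78
position: [527.9, -224.9, 230.4]
ee_rot: [-0.646, 0.763, -0.003, 0.01]
contact_force: [0.3, 0.5, 0.2]
gripper_width: 6.2
```

```bash
python3 - <<'E'
from h import *
plan(cw([-78,-75,225]),np.pi+yaw,0,9)
E
```

```text
from [ 527.9 -224.9  230.4] yaw 2.977 d [-52.2 278.6  -5.4] da -0.042 n 9
[[-2.96, 1.08, 0.07, 0.005, 0], [-2.95, 1.09, 0.07, 0.005, 0], [-2.95, 1.11, 0.07, 0.005, 0], [-2.94, 1.12, 0.07, 0.005, 0], [-2.94, 1.14, 0.07, 0.005, 0], [-2.93, 1.15, 0.07, 0.005, 0], [-2.93, 1.16, 0.07, 0.005, 0], [-2.92, 1.18, 0.07, 0.005, 0], [-2.91, 1.19, 0.07, 0.005, 0]]
```

Emit:
{"api": "send_rows", "payload": {
  "steps": [
    [[-2.0,0.7,0,0.005,0],[-2.9,1.1,0.1,0.005,0],[-2.9,1.1,0.1,0.005,0],[-2.9,1.1,0.1,0.005,0],[-2.9,1.1,0.1,0.005,0],[-2.9,1.1,0.1,0.005,0],[-2.9,1.2,0.1,0.005,0],[-2.5,1.1,0,0.005,0],[-1.5,0.8,0,0,0],[0,0,0,0,0]]
  ]
}}

```text
clock: 15.62
position: [475.4, 31.3, 217.4]
ee_rot: [-0.627, 0.779, -0.0, 0.008]
contact_force: [1.1, 1.0, -0.6]
gripper_width: 6.7
```

```bash
cat > tag.py <<'E'
from h import *
def look(save=None):
    where(); p=arm.read_state()["position"]; tiles=[]
    for n in("scene","side"):
        im,d,K,M=snap(n); P=cloud(d,K,M); C=ctrl(P); hsv=cv2.cvtColor(im,cv2.COLOR_BGR2HSV)
        y=(hsv[...,0]>18)&(hsv[...,0]<35)&(hsv[...,1]>110)&(np.linalg.norm(P-p,axis=-1)<110)&(P[...,2]>90)
        q=C[y]
        if len(q)>30: print(n,"tag",len(q),*(np.percentile(q,t,0).round(1) for t in(2,50,98)),"yaw line",cv2.fitLine(q[:,:2].astype(np.float32),cv2.DIST_L2,0,.01,.01).ravel()[:2].round(3))
        # hole: inner contour of the tag mask, met with the tag's visible face
        cs,hi=cv2.findContours(y.astype(np.uint8),cv2.RETR_CCOMP,cv2.CHAIN_APPROX_NONE)
        for k,h in zip(cs,hi[0] if hi is not None else []):
            if h[3]>=0 and cv2.contourArea(k)>8:
                v=k[:,0,:]; print("  hole px",v.mean(0).round(1),cv2.contourArea(k),"edge ctrl mean",np.nanmean(C[v[:,1],v[:,0]],0).round(1),"range",np.nanmin(C[v[:,1],v[:,0]],0).round(1),np.nanmax(C[v[:,1],v[:,0]],0).round(1))
        g=(abs(C[...,1]+75)<14)&(C[...,2]>158)&(C[...,2]<182)&(C[...,0]>-36)&(C[...,0]<18)&(hsv[...,1]<80)
        q=C[g]
        if len(q)>8: print("  peg",len(q),*(np.percentile(q,t,0).round(1) for t in(3,50,97)))
        c=proj(cw([-25,-75,170]),K,M).astype(int); tiles.append(cv2.resize(im[max(c[1]-55,0):c[1]+55,c[0]-55:c[0]+55],(400,400),interpolation=cv2.INTER_CUBIC))
    if save: cv2.imwrite(save,np.hstack(tiles))
E
python3 - <<'E'
from tag import *
look("pics/p1.png"); plan(cw([-78,-75,225]),np.pi+yaw,0)
E
```

```text
ctrl -73.8 -96.9 217.4 yaw err 1.563 F [ 1.1  1.  -0.6] w 6.7 t 15.6167
scene tag 487 [ -74.9 -123.2  137.4] [ -69.4 -101.5  180. ] [-66.5 -74.6 235. ] yaw line [0.023 1.   ]
  hole px [265.5 190.5] 41.0 edge ctrl mean [-71.2 -98.1 194.3] range [ -75.9 -110.4  179.1] [-66.9 -86.7 206.5]
  peg 50 [-23.6 -79.2 166.9] [ -2.  -76.4 172.2] [ 16.4 -71.8 177.3]
side tag 474 [ -81.2 -121.1  137.3] [-79.2 -88.9 179.4] [-71.4 -73.6 235.4] yaw line [0.06  0.998]
  peg 55 [-31.7 -78.  166.8] [-13.2 -72.9 172.8] [ 11.8 -70.4 177.7]
from [476.   29.5 217.5] yaw 2.925 d [-0.2 24.1  7.5] da 0.009 n 1
[[-2.36, 0.53, -0.73, -0.009, 0]]
```

View pics/p1.png

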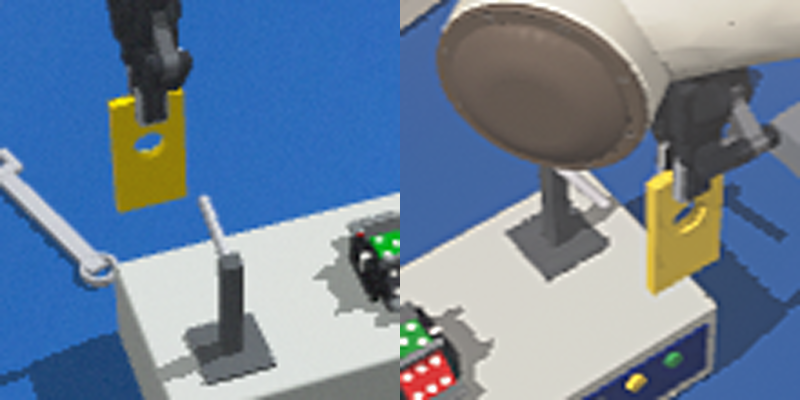

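The tag hangs straight, with its hole centre 23 mm below the TCP and within 1 mm of it in x and y. Green is up in both views. Aligning 30 mm in front of the peg tip.

Emit:
{"api": "send_rows", "payload": {
  "steps": [
    [[-1.2,0.2,0.7,-0.005,0],[-1.2,0.2,0.7,-0.004,0],[0,0,0.6,0,0],[0,0,0,0,0]]
  ]
}}

```text
clock: 16.05
position: [477.9, 52.2, 195.5]
ee_rot: [-0.629, 0.778, -0.0, 0.007]
contact_force: [-0.9, -1.1, -0.1]
gripper_width: 6.3
```

```bash
python3 - <<'E'
from tag import *
look(); plan(cw([-62,-74.5,195]),np.pi+yaw,0)
E
```

```text
ctrl -75.6 -76.0 195.5 yaw err 1.567 F [-0.9 -1.1 -0.1] w 6.3 t 16.05
scene tag 436 [ -75.9 -102.2  116. ] [-71.3 -82.5 159.2] [-66.5 -55.1 212.9] yaw line [0.025 1.   ]
  hole px [273.5 194.5] 41.0 edge ctrl mean [-72.8 -77.3 172.4] range [-76.4 -90.  158.4] [-69.3 -65.4 185.9]
  peg 50 [-23.1 -79.2 166.8] [ -4.8 -76.  172.2] [ 14.5 -71.9 176.8]
side tag 450 [ -83.  -100.1  116.4] [-80.9 -68.2 157.9] [-73.9 -51.9 214.6] yaw line [0.041 0.999]
from [478.6  52.2 196.7] yaw 2.93 d [12.9 -1.4 -1.7] da 0.004 n 1
[[-0.13, -1.29, 0.18, -0.004, 0]]
```

Emit:
{"api": "send_rows", "payload": {
  "steps": [
    [[-0.2,-0.8,0.1,-0.004,0],[0,-0.8,0,0,0],[0,-0.8,0,0,0],[0,-0.6,0,0,0],[0,0,0,0,0]]
  ]
}}

```text
clock: 16.57
position: [513.0, 46.0, 197.2]
ee_rot: [-0.63, 0.777, -0.002, 0.009]
contact_force: [-0.3, 0.2, -0.5]
gripper_width: 6.5
```

```bash
python3 - <<'E'
from tag import *
look(); plan(cw([-20,-74,194]),np.pi+yaw,0,3)
E
```

```text
ctrl -39.9 -74.8 197.2 yaw err 1.569 F [-0.3  0.2 -0.5] w 6.5 t 16.5667
scene tag 434 [ -40.4 -101.5  116.7] [-35.4 -83.5 164.3] [-31.4 -51.8 214.3] yaw line [0.03 1.  ]
  peg 49 [-22.5 -79.2 166.2] [ -2.9 -75.8 172.2] [ 15.6 -71.5 177.3]
side tag 465 [-48.4 -99.4 117.8] [-46.1 -67.4 159.7] [-39.1 -50.7 215.5] yaw line [0.042 0.999]
  hole px [281.  197.6] 29.0 edge ctrl mean [-44.2 -73.9 175.8] range [-56.7 -87.5 157.5] [-37.8 -61.5 202.9]
  peg 30 [ -7.  -77.5 165.7] [  5.4 -73.5 170. ] [ 16.7 -71.1 174.2]
from [511.8  46.1 196.9] yaw 2.933 d [20.9 -3.4 -2.9] da 0.002 n 3
[[-0.03, -0.7, 0.11, -0.001, 0], [-0.03, -0.7, 0.11, -0.001, 0], [-0.03, -0.7, 0.11, -0.001, 0]]
```

Emit:
{"api": "send_rows", "payload": {
  "steps": [
    [[-0.1,-0.4,0.1,0,0],[0,-0.5,0.1,0,0],[0,-0.5,0.1,0,0],[0,-0.4,0.1,0,0],[0,0,0,0,0]]
  ]
}}

```text
clock: 17.08
position: [530.8, 43.1, 192.9]
ee_rot: [-0.63, 0.777, -0.001, 0.008]
contact_force: [0.1, 0.1, -0.4]
gripper_width: 6.6
```

```bash
python3 - <<'E'
from tag import *
look("pics/p2.png"); plan(cw([-6,-74,191]),np.pi+yaw,0,3)
E
```

```text
ctrl -22.0 -74.0 192.9 yaw err 1.57 F [ 0.1  0.1 -0.4] w 6.6 t 17.0833
scene tag 396 [ -22.2 -100.4  113.9] [-17.4 -84.4 160.3] [-13.3 -53.  210.5] yaw line [0.021 1.   ]
  peg 48 [-23.  -79.3 162.4] [ -4.4 -75.3 171.6] [ 15.3 -66.7 178.3]
side tag 457 [-30.1 -97.2 112. ] [-28.  -68.  154.2] [ 18.5 -50.2 211. ] yaw line [0.007 1.   ]
  hole px [276.1 193.7] 30.5 edge ctrl mean [-26.1 -73.9 171.5] range [-39.5 -86.3 155.7] [-19.8 -60.6 200.1]
  peg 20 [-30.9 -77.4 166.5] [-27.  -73.2 174. ] [ 17.  -66.1 180.1]
from [530.2  43.1 193. ] yaw 2.933 d [16.2 -3.3 -2. ] da 0.001 n 3
[[-0.0, -0.55, 0.07, -0.0, 0], [-0.0, -0.55, 0.07, -0.0, 0], [-0.0, -0.55, 0.07, -0.0, 0]]
```

View pics/p2.png

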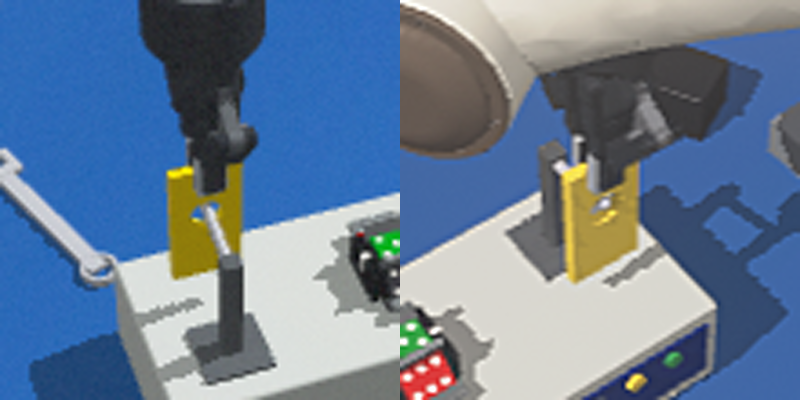

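In the side crop the peg goes through the hole, with its end showing inside the hole at (602,205), and no contact force is felt. Advancing and lowering.

Emit:
{"api": "send_rows", "payload": {
  "steps": [
    [[0,-0.5,0.1,0,0],[0,-0.5,0.1,0,0],[0,-0.4,0.1,0,0],[0,0,0.2,0,0],[0,0,0.2,0,0],[0,0,0,0,0]]
  ]
}}

```text
clock: 17.68
position: [545.5, 40.1, 186.6]
ee_rot: [-0.63, 0.777, -0.002, 0.008]
contact_force: [-0.8, 0.3, 2.2]
gripper_width: 6.3
```

```bash
python3 - <<'E'
from tag import *
look()
E
```

```text
ctrl -6.9 -73.9 186.6 yaw err 1.57 F [-0.8  0.3  2.2] w 6.3 t 17.6833
scene tag 382 [  -7.5 -100.5  107.6] [ -2.5 -85.  157.3] [ 2.000e-01 -5.140e+01  2.045e+02] yaw line [0.028 1.   ]
  peg 23 [ -4.7 -79.  163.6] [  7.4 -75.7 170. ] [ 15.8 -68.7 173.8]
side tag 447 [-15.7 -97.2 106.2] [-12.6 -66.8 147.8] [ 24.7 -49.7 204.5] yaw line [0.065 0.998]
  hole px [273.4 192.2] 53.0 edge ctrl mean [-13.1 -75.7 162.7] range [-31.9 -90.8 139.8] [ -6.4 -60.6 193.2]
  peg 27 [-32.  -76.6 171.5] [-22.3 -72.5 174.7] [-13.2 -69.1 179.4]
```

It now rests on the peg, with 2 N upward. Opening a little, then rising straight up.

Emit:
{"api": "send_rows", "payload": {
  "steps": [
    [[0,0,0,0,0.12],[0,0,0,0,0.25],[0,0,0,0,0.25],[0,0,0,0,0.25],[0,0,0,0,0.25]]
  ]
}}

```text
clock: 18.2
position: [545.2, 40.2, 186.3]
ee_rot: [-0.63, 0.776, -0.002, 0.009]
contact_force: [0.5, -0.0, 0.1]
gripper_width: 21.3
```

```bash
python3 - <<'E'
from tag import *
look()
E
```

```text
ctrl -7.2 -73.9 186.3 yaw err 1.57 F [ 0.5 -0.   0.1] w 21.3 t 18.2
scene tag 321 [ -11.4 -100.2  107.6] [ -4.1 -86.1 153.2] [  3.3 -51.5 203.2] yaw line [0.014 1.   ]
  peg 23 [ -0.2 -78.6 166.3] [  7.4 -75.7 169.4] [ 16.9 -72.2 172.6]
side tag 506 [-21.5 -97.2 106.8] [-14.6 -65.4 146.2] [ 23.6 -49.8 205.2] yaw line [0.191 0.982]
  peg 25 [-31.5 -75.6 169.5] [-22.3 -72.4 173.9] [-10.3 -63.7 180.3]
```

Emit:
{"api": "send_rows", "payload": {
  "steps": [
    [[0,0,-0.8,0,0.25],[0,0,-0.8,0,0.25],[0,0,-1.2,0,0.25],[0,0,-2.0,0,0.25],[0,0,-3.0,0,0.25],[0,0,-3.0,0,0.25],[0,0,0,0,0.25]]
  ]
}}

```text
clock: 18.88
position: [543.1, 38.5, 301.8]
ee_rot: [-0.63, 0.776, -0.002, 0.008]
contact_force: [0.4, 1.0, 1.1]
gripper_width: 21.3
```

```bash
python3 - <<'E'
from tag import *
where()
t=[]
for n,o in(("scene",[[195,285],[240,375]]),("side",[[165,285],[180,320]])):
    im,d,K,M=snap(n); (a,b),(c,e)=o; t.append(cv2.resize(im[a:b,c:e],(400,300),interpolation=cv2.INTER_CUBIC)); print(n,wheel(d,K,M))
cv2.imwrite("pics/f1.png",np.hstack(t))
E
```

```text
ctrl -9.0 -76.0 301.8 yaw err 1.57 F [0.4 1.  1.1] w 21.3 t 18.8833
scene (np.float64(0.05603457836523738), array([-0.31312793, 76.44710869]), np.float64(1.2823622936674277))
side (np.float64(0.7477225088878144), array([-0.66005145, 77.21550905]), np.float64(1.3122202150929516))
```

View pics/f1.png

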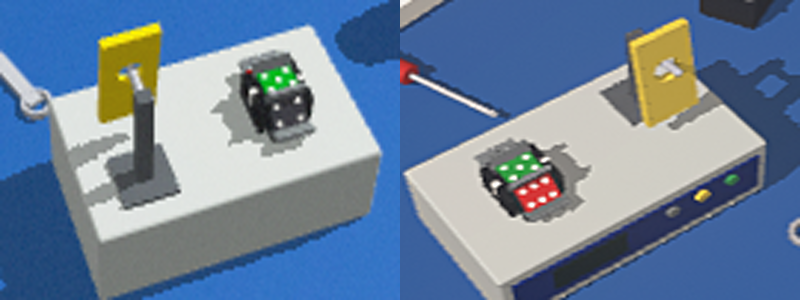

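In the final view the tag hangs on the peg (130,75 and 668,70), and green with five dots is up between the pointers. The gripper is well clear. Handing in.

```bash
python3 -c "
from h import *
print(job.job_done())"
```

```text
the job is handed in; nothing more can be done
None
```

The job is done and handed in at about 19 s of the 69 s allowed. The code wheel has its green five-dot face up between the pointers, and the yellow tag from the rack hangs by its hole on the controller's peg.

- **Wheel:** I rolled it up from the three-dot face in two ridge pushes and two small nudges. The last close wrist measurement gave 3.12 rad against the 3.142 wanted, and it never ran on to red. The final far-camera fits disagreed with each other by about ±0.05 rad either side of green, so I relied on the closer wrist reading and the final picture, which shows green up.
- **Tag:** The peg passed through the hole with no contact force felt. The tag came to rest on the peg (about 2 N upward) before I opened the gripper. The final picture shows it hanging there, with the gripper some 100 mm above it and touching nothing.
- **Left alone:** I never approached the jar. The black block and the white tag looked undisturbed in the pictures after the grasp; I did not measure any of the three again at the end.
- **What went wrong along the way:** One descent came down on top of a ridge with about 11 N. I lifted off, measured the wheel again and found it had not moved noticeably. The gripper read 6.3 to 6.7 mm while holding the 8 mm tag, but the grip held.

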